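# Load the lever clamp, lift its safety strut and hold the clamp shut

## Robot

A 6-joint arm with a two-finger parallel gripper is mounted at the origin on the work surface. World frame = base frame: x ahead of the robot, y to its left, z up, the work surface at z = 0. Lengths are in m, angles in rad, forces in N, time in s.
With the tool pointing down it reaches from about 0.325 to 0.85 m from the base axis. Payload 15.5 kg.
Tool frame: the origin (TCP) lies midway between the tips of the shut fingers; the grasp point (between the pads) lies bot.grip_point_offset behind it (bot.grip_point_offset is the distance from the TCP to the grasp point, in m); z points along the fingers, y is the direction in which the jaws open and shut (so a half turn about z gives the same grasp; the last joint's range is limited). The gripper opens to 91 mm and grips with 3 to 60 N. Pads are 32 mm wide; open, the fingers measure 118 mm over their backs; the gripper's body (76 mm by 178 mm) begins 60 mm behind the grasp point.
Start: joints at [-1.411, 0.494, 1.345, -0, 1.302, -0.096], TCP at [0.158, -0.605, 0.214] pointing down, gripper open.
Joint ranges: [-2.91, 2.91], [-0.82, 2.16], [0.22, 2.67], [-1.22, 4.37], [0.12, 2.79], [-3.08, 3.08]. Speed limits (rad/s): [1.89, 1.89, 2.57, 3.01, 3.01, 3.01].

## Interface

Orientations are given as a unit quaternion [x, y, z, w].
In Python, from station import bot, eyes, models gives the robot as it stands. The module is installed in compiled form; this text tells all that it offers.
- The arm moves only by the tool jog_arm, never from a script. Its argument "rows" is one flat list of numbers, 7 for each row, row after row: the shift along the tool's x, y, z in units of 40 mm (1.0 is 40 mm), then the turn, a rotation vector about the tool's x, y, z in units of 6 degrees (1.0 is 6 degrees), then the opening, from -1 (shut) to 1 (fully open), so that 0 is half open. A call has 1 to 10 rows; each row is the pose to reach, as a shift and turn from the pose commanded when the call began, along the tool's axes at that moment; what a row does not reach only later rows make up. A row lasts 1/12 s, in which the tool goes at most 41.7 mm and 7.16 degrees, less where a joint would pass 70% of its speed; a pose out of reach is approached as far as the arm can. A call with a gripper value outside its range is refused whole. The fingers move at their own pace and stop on an object; "newtons" is the grip in N (left out, the last holds). Time passes only in rows, so rows that repeat a pose let the fingers close. It gives the time, the measured TCP pose, the force and the opening at its end, in the units of the state.
- bot.state(): the state, without advancing time (a new reading comes with each control period).
- eyes.snapshot(name): name is "scene" or "top"; returns (picture, depth): 400x640x3 uint8, red, green, blue; 400x640 float32, m along the optical axis (not along the pixel's ray), 0 where there is no reading.
- eyes.get_calibration(name): a dict with "fov_y" (degrees; the focal length in pixels is half the picture's height over the tangent of half this angle, whatever the lens; pixels are square), "cx", "cy" (the principal point, pixels), "pose" (4x4, takes a point from camera to world coordinates). Camera axes: x right, y down, z forward; pixel columns grow to the right and rows downward; lengths in m; the calibration is good to about 2 mm. A picture is of the moment at which its call begins. get_calibration takes no time and is no camera call.
- bot.finish_job(): hands the job in, once; it reports no verdict.
Trained networks look in the newest picture that a camera, given by its name, has taken for a name from the list of things; names that differ only in an ending like _2 or _b are one class to them, and where a whole thing is asked for, a point or a joint stands for the part that bears it (a point fixed in the world has none). Each returns a list of dicts, best first, with "p" (0 to 1); they miss things now and then, are a little off and sometimes report something else, mostly with a low value. They report only what shows in the picture. A call takes as long as a camera call.
- models.silhouettes(name, camera): "mask" (400x640 bool, what is visible of it) and "xy" ([column, row] in pixels, amid what is visible of it).
The state is a dict: "clock": time; "joint_pos": joint angles; "joint_vel": joint speeds; "joint_efforts": joint torques, N m; "eef_pos": TCP position; "orientation": TCP orientation; "wrist_force": force on the tool from outside, world axes, zero at the start; "wrist_torque": the same for the moment, N m; "finger_gap": finger opening in m.
Only numpy, scipy, OpenCV 4.12 (cv2) and the standard library are available. Lean on these libraries where they do the work, as an engineer would, in place of code of your own. Each camera call takes 0.05 s, during which the arm holds its last target.

## Task

Stand the stepped wooden plug, neck up, on the clamp's raised deck between the steel V-block and the jaw, and let go of it. Then flip the safety strut up and right over towards the robot so that it stays open, and only then pull the clamp's sprung lever towards the robot to its stop, so that the jaw presses the plug into the V-block. Finish while still holding the lever there with the gripper; leave the straight dowel, the tool tin and the spatula where they are.

Things in the scene. Friction and masses are not known exactly. Their poses are not given: they have to be found in the camera images.
- plug_center (a point): Stepped round plug of brown wood, loose, standing on the bench: body 44 mm diameter and 40 mm high, on top of it a concentric neck 26 mm diameter and 34 mm high; 74 mm high in all, 60 to 130 g. The point is on its axis half-way up, 37 mm above its underside; z along the axis towards the neck. Easily taken by the neck from above.
- plug: The same plug; origin at the centre of its underside.
- clamp: Bench clamp, screwed down: base plate 240 (x) by 250 (y) by 12 mm. Origin on the bench surface; plate centred at y = +15 mm; x points away from the robot at yaw 0, y left, z up. Its yaw differs from run to run. Left part (y 30 to 130 mm): grey deck, top 50 mm above the bench. Right part (y = -60 mm): the lever and its safety strut.
- seat (a point): Point on the deck's top (50 mm above the bench) under the axis of a plug fully home in the steel V-block; axes as the clamp's. V-block on its -x side: faces at +-45 degrees opening to +x, 32 mm high, mouth 55 mm wide. Open jaw's pad face at x = +44 mm, jaw 29 mm high. A plug stood 0 to 18 mm to +x of this point, within 10 mm sideways, is pushed home by the jaw; 7 mm to +x is a good place.
- jaw_pad: The jaw's sprung black rubber pad; origin at deck height on the pad's face, half-way along its width. The lever drives the jaw towards the V-block by 30 mm per rad; the pad presses the plug with 8 to 10 N at the lever's stop and springs back.
- catch (a joint): Safety strut angle in rad: 0 = lying level, its free end against the lever's lug, which blocks the lever; grows as it is flipped up and over towards the robot; stop at 2.4. Past 1.7 it falls open by its own weight, below 1.4 it falls shut. Open means above 1.8.
- catch_hinge (a point): On the hinge axis of the safety strut (along the clamp's y), 60 mm above the bench, at the robot's end of the strut.
- catch_grip (a point): Point on the strut's centre line 60 mm from its hinge. The strut is a plain steel bar 88 mm long, 14 mm wide (y), 12 mm high, about 80 g, which from the hinge points to the clamp's +x when shut; free space of 42 mm under it and over 40 mm on each side, so it can be pinched across its width from above.
- lever (a joint): Lever angle in rad: 0 = at rest, leaning 0.35 rad away from the robot; grows as it is pulled towards the robot; stop at 1.0. A spring returns it when let go; at the grip the pull is about 3 N at the start, 7 N at the stop.
- lever_pivot (a point): On the lever's pivot axis (along the clamp's y), 30 mm above the bench.
- handle: The clamp's lever as a whole: hub, flat steel stem (16 mm, 8 mm in y) and black barrel grip. Origin on its pivot axis; its z runs along the stem to the grip, 170 mm away.
- handle_grip (a point): Centre of the lever's black barrel grip: 28 mm diameter, 44 mm long along the clamp's y, with flat ends; 170 mm from the pivot axis, 190 mm above the bench at rest, 165 mm at the stop. It can be pinched from above by its two flat ends, and then turns between the fingers as the lever swings.
- dowel: Bystander: straight dowel of the same wood, 44 mm diameter and 74 mm high without a neck, standing loose on the bench; origin at its underside. Leave alone.
- tool_tin: Bystander: open metal tin 68 mm diameter, 100 mm high, with modelling tools standing in it up to 175 mm; origin at its underside. Leave alone.
- spatula: Bystander: spatula 190 mm long lying flat on the bench. Leave alone.

How it is judged:
On the way, in this order (a step that is already met when the one before it is completed fails the run):
1. the plug stands neck up on the deck between V-block and jaw, let go, with strut shut and lever at rest (x of plug_center in the frame of seat between -0.004 and 0.024 m and y of plug_center in the frame of seat between -0.014 and 0.014 m and z of plug_center in the frame of seat between 0.031 and 0.042 m and angle between plug_center's own z axis and vertical below 0.12 rad and contact force between the fingers and plug below 0.2 N and value of joint lever below 0.12 rad and value of joint catch below 0.3 rad), for 0.2 s.
2. the safety strut is flipped open while the lever is still at rest (value of joint catch above 1.8 rad and value of joint lever below 0.12 rad and x of plug_center in the frame of seat between -0.004 and 0.024 m and y of plug_center in the frame of seat between -0.014 and 0.014 m and z of plug_center in the frame of seat between 0.031 and 0.042 m and angle between plug_center's own z axis and vertical below 0.12 rad and contact force between the fingers and plug below 0.2 N), for 0.2 s.
3. the lever is pulled to its stop and the jaw presses the plug (value of joint lever above 0.85 rad and value of joint catch above 1.8 rad and contact force between jaw_pad and plug above 2.5 N and contact force between the fingers and handle above 1 N), for 0.2 s.
At the end, for the whole second after the job is handed in: Lever within 0.15 rad of its stop and touched by the fingers with over 1 N, safety strut open (over 1.8 rad), pad pressing the plug with over 2.5 N, plug upright (0.12 rad), standing on the deck within 5 mm of home in the V-block and not touched by the fingers (all of step 3 and x of plug_center in the frame of seat between -0.005 and 0.005 m and y of plug_center in the frame of seat between -0.005 and 0.005 m and z of plug_center in the frame of seat between 0.031 and 0.043 m and angle between plug_center's own z axis and vertical below 0.12 rad and contact force between the fingers and plug below 0.2 N); the arm keeps its last pose, push and grip.
It fails at once if a bystander was moved by more than 30 mm or knocked over (distance of any of dowel, tool_tin, spatula from where it was at the start of the episode above 0.03 m or angle between any of dowel, tool_tin's own z axis and vertical above 0.5 rad).
It fails at once if the lever was forced while the safety strut was not open (value of joint lever above 0.25 rad and value of joint catch below 1.5 rad).
It also fails if it takes over 67 s, if anything falls off the work surface, if the arm or the gripper's body presses on something with over 40 N, if the wrist force passes 120 N, or if a joint passes its speed limit or range.

## Working session

There is one attempt and no reset: what is moved stays moved. The work goes in short steps, Python scripts to look and compute and a tool call to move; the robot and the scene stay as the last step left them, time stands still between calls to the robot, and variables do not carry over. Pictures are saved under pics/ and viewed, and the job is handed in when it is done.

Besides the shell and the picture viewer there is one more tool, called by a JSON object that holds its "name" and its "arguments". jog_arm: Moves the arm, as the interface text tells. Its arguments: {"type":"object","properties":{"rows":{"type":"array"},"newtons":{"type":"number"}},"required":["rows"]}

```bash
mkdir -p pics
cat > h.py <<'E'
from station import bot, eyes, models
import numpy as np, cv2
from scipy.spatial.transform import Rotation as R
def cal(n):
    c=eyes.get_calibration(n); f=200/np.tan(np.radians(c["fov_y"])/2); return f,c["cx"],c["cy"],np.array(c["pose"])
def cloud(n,d):
    f,cx,cy,P=cal(n); v,u=np.mgrid[0:400,0:640]
    p=np.stack([(u-cx)/f*d,(v-cy)/f*d,d],-1)
    return p@P[:3,:3].T+P[:3,3]
def snap(n,tag):
    im,d=eyes.snapshot(n); cv2.imwrite(f"pics/{tag}.png",im[:,:,::-1]); np.savez(f"{tag}.npz",im=im,d=d); return im,d
def proj(n,p):
    f,cx,cy,P=cal(n); q=(np.atleast_2d(p)-P[:3,3])@P[:3,:3]
    return np.c_[q[:,0]/q[:,2]*f+cx,q[:,1]/q[:,2]*f+cy]
E
python3 - <<'E'
from h import *
np.set_printoptions(precision=4,suppress=True)
print(bot.state(), bot.grip_point_offset)
for n in("scene","top"):
    im,d=snap(n,n+"0"); print(n,cal(n)); C=cloud(n,d)
    for t in("plug","dowel","clamp","catch_hinge","handle","handle_grip","tool_tin","spatula","jaw_pad","catch"):
        try:
            for r in models.silhouettes(t,n)[:2]:
                m=r["mask"]&(d>0); q=C[m]
                print(t,round(r["p"],2),r["xy"],m.sum(),np.median(q,0),q.min(0),q.max(0)); np.save(f"m_{n}_{t}.npy",m) if r["p"]>.5 else 0
        except Exception as e: print(t,e)
E
```

```text
{'clock': 0.0, 'joint_pos': array([-1.4115,  0.4942,  1.3462, -0.    ,  1.3025, -0.0955]), 'joint_vel': array([ 0.0006, -0.0022,  0.0004, -0.0001, -0.0001, -0.0005]), 'joint_efforts': array([  0.0018, -87.8825, -38.1853,   0.0707,   0.0533,  -0.0001]), 'eef_pos': array([ 0.1575, -0.6044,  0.2133]), 'orientation': array([ 0.9919,  0.127 , -0.    , -0.0006]), 'wrist_force': array([0.4316, 0.5593, 0.9354]), 'wrist_torque': array([-0.0074, -0.0257,  0.0117]), 'finger_gap': 0.09120538587898884} 0.0188
scene (np.float64(384.21536134428067), 316.69429713266646, 205.04812561279243, array([[-0.0371,  0.8098, -0.5856,  1.107 ],
       [ 0.9993,  0.0298, -0.0222, -0.018 ],
       [-0.0005, -0.586 , -0.8103,  0.9334],
       [ 0.    ,  0.    ,  0.    ,  1.    ]]))
plug 0.69 [438.3, 252.3] 347 [0.6022 0.2819 0.0386] [ 0.5586  0.2654 -0.0041] [0.6147 0.3247 0.0775]
dowel 0.92 [426.6, 191.2] 384 [0.4114 0.28   0.0553] [ 0.3363  0.2623 -0.0062] [0.4218 0.3367 0.0758]
clamp 0.74 [332.6, 241.2] 6731 [0.5927 0.0045 0.0162] [ 0.4234 -0.1279 -0.0049] [0.6818 0.1404 0.2052]
clamp 0.4 [306.8, 217.0] 88 [ 0
[... 1678 characters left out ...]
.5683 -0.084  -0.0062] [ 0.7063 -0.0352  0.2051]
handle_grip 0.53 [199.5, 177.3] 286 [0.5866 0.2795 0.0405] [ 0.5683  0.2652 -0.0034] [0.6177 0.3235 0.0771]
tool_tin 0.73 [441.3, 160.5] 917 [ 0.6333 -0.3538  0.0679] [ 0.5965 -0.434  -0.0039] [ 0.6883 -0.3179  0.1732]
spatula 0.93 [436.2, 250.5] 1133 [ 0.3969 -0.3601  0.0028] [ 0.2951 -0.4435 -0.0042] [ 0.4596 -0.3     0.0243]
jaw_pad 0.73 [204.0, 182.4] 273 [0.5861 0.2794 0.0408] [ 0.5683  0.2652 -0.0013] [0.614  0.3168 0.0771]
jaw_pad 0.66 [334.4, 199.6] 190 [ 0.521  -0.0718  0.0656] [ 0.4741 -0.0817  0.0085] [ 0.5659 -0.0638  0.0701]
catch 0.55 [334.5, 201.1] 206 [ 0.5183 -0.0716  0.0655] [ 0.4741 -0.0837  0.008 ] [ 0.5685 -0.0615  0.0701]
```

Run:
```python
import cv2
a=cv2.imread("pics/scene0.png")[130:300,170:470]; b=cv2.imread("pics/top0.png")[100:300,160:460]
cv2.imwrite("pics/s0z.png",cv2.resize(a,None,fx=2.6,fy=2.6,interpolation=cv2.INTER_CUBIC))
cv2.imwrite("pics/t0z.png",cv2.resize(b,None,fx=2.6,fy=2.6,interpolation=cv2.INTER_CUBIC))
```

```text
(no output)
```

View pics/s0z.png

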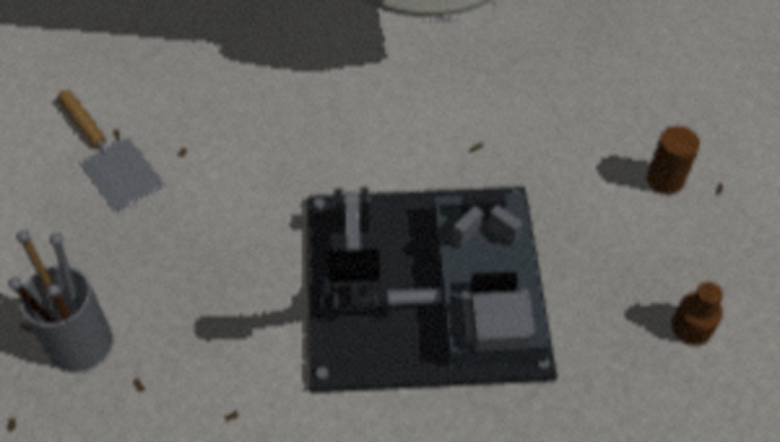

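View pics/t0z.png

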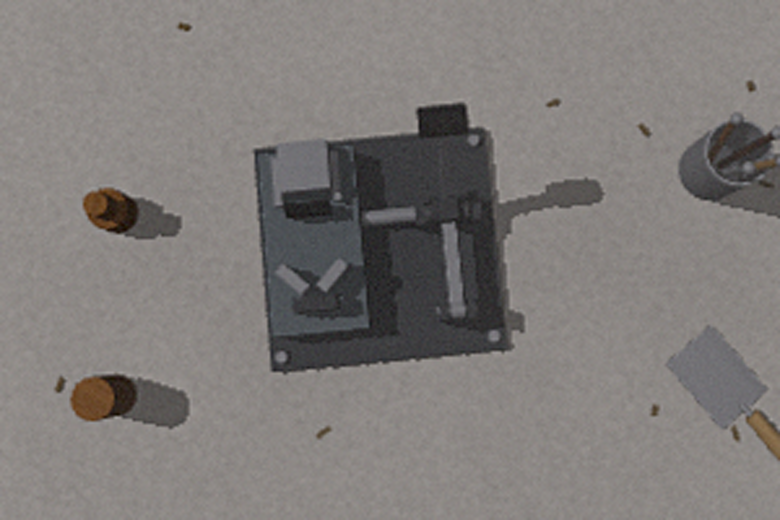

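View pics/top0.png

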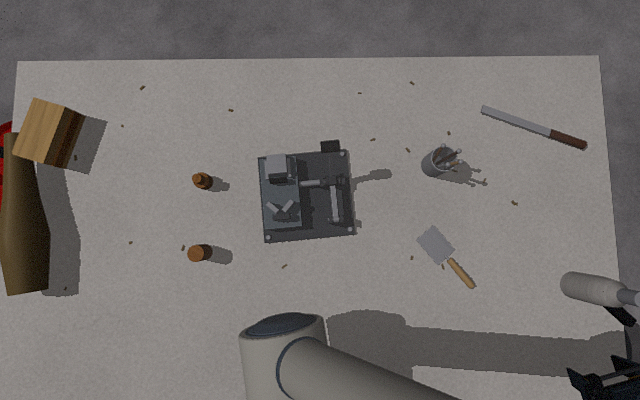

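Run:
```python
from h import *
np.set_printoptions(precision=4,suppress=True)
Cs={}
for n in("top","scene"):
    z=np.load(n+"0.npz"); d=z["d"]; C=cloud(n,d); ok=d>0
    Cs[n]=C[ok]; q=C[ok]
    box=(q[:,0]>.38)&(q[:,0]<.74)&(q[:,1]>-.17)&(q[:,1]<.18)
    q=q[box]
    t=q[(abs(q[:,2])<.004)]; print(n,"bench z",np.median(t[:,2]))
    b=q[(q[:,2]>.007)&(q[:,2]<.06)]
    # drop outliers: rasterise
    g=np.zeros((400,400),np.uint8); ij=np.round((b[:,:2]-[.38,-.17])/.001).astype(int); g[ij[:,0],ij[:,1]]=255
    g=cv2.morphologyEx(g,cv2.MORPH_CLOSE,np.ones((9,9))); g=cv2.morphologyEx(g,cv2.MORPH_OPEN,np.ones((15,15)))
    c=max(cv2.findContours(g,0,2)[0],key=cv2.contourArea); r=cv2.minAreaRect(c)
    cen=np.array(r[0])[::-1]*.001+[.38,-.17]; print("rect",cen,np.array(r[1]),r[2]) # contour coords (col=y,row=x)
    def grp(lo,hi,name,x0=.38,x1=.8,y0=-.2,y1=.2):
        s=q[(q[:,2]>lo)&(q[:,2]<hi)&(q[:,0]>x0)&(q[:,0]<x1)&(q[:,1]>y0)&(q[:,1]<y1)]
        if len(s)>5: print(name,len(s),"mean",s.mean(0),"p2",np.percentile(s,3,0),"p98",np.percentile(s,97,0))
    grp(.046,.054,"deck",y0=.02)
    grp(.077,.09,"vblock",x1=.55,y0=.0); grp(.073,.09,"jaw",x0=.56,y0=.0)
    grp(.058,.075,"strut",x1=.57,y1=0); grp(.15,.22,"grip")
    # plug,dowel
    for nm,(x,y) in dict(plug=(.59,.28),dowel=(.4,.28)).items():
        a=Cs[n]; s=a[(np.hypot(a[:,0]-x,a[:,1]-y)<.06)&(a[:,2]>.066)]; print(nm,len(s),s.mean(0),s.min(0),s.max(0))
        s=a[(np.hypot(a[:,0]-x,a[:,1]-y)<.06)&(a[:,2]>.036)&(a[:,2]<.044)]; print(nm,"ledge",len(s),s.mean(0),s.min(0),s.max(0))
```

```text
top bench z -0.0007372764715420921
rect [0.5489 0.0057] [240.3188 250.0261] 85.10090637207031
deck 1722 mean [0.5403 0.0701 0.0492] p2 [0.4626 0.0237 0.0465] p98 [0.6368 0.1204 0.0525]
vblock 228 mean [0.5023 0.0665 0.0813] p2 [0.482  0.0392 0.0782] p98 [0.5261 0.0983 0.0839]
jaw 447 mean [0.6181 0.0768 0.0778] p2 [0.5788 0.0536 0.0745] p98 [0.6497 0.1012 0.0811]
strut 262 mean [ 0.5115 -0.0727  0.0661] p2 [ 0.474  -0.0916  0.0615] p98 [ 0.5655 -0.0601  0.0713]
grip 260 mean [ 0.64   -0.0612  0.1955] p2 [ 0.6251 -0.0813  0.1599] p98 [ 0.6556 -0.0403  0.2041]
plug 82 [0.5897 0.2866 0.0726] [0.5787 0.2746 0.0669] [0.6027 0.2988 0.0771]
plug ledge 102 [0.5869 0.2809 0.0395] [0.5694 0.2656 0.0362] [0.6105 0.3051 0.0439]
dowel 241 [0.3961 0.2834 0.073 ] [0.3754 0.262  0.0664] [0.416  0.3066 0.0783]
dowel ledge 16 [0.4011 0.2689 0.0397] [0.378  0.2629 0.0364] [0.4173 0.2812 0.0426]
scene bench z -0.0013654979401419576
rect [0.5526 0.0065] [240.1675 247.0603] 85.2363510131836
deck 1107 mean [0.555  0.07   0.0488] p2 [0.4686 0.024  0.0464] p98 [0.6479 0.1222 0.0521]
vblock 188 mean [0.5061 0.0671 0.0803] p2 [0.4827 0.0387 0.0778] p98 [0.5293 0.0979 0.0831]
jaw 443 mean [0.6217 0.0774 0.0772] p2 [0.5813 0.0539 0.074 ] p98 [0.6532 0.1013 0.0802]
strut 165 mean [ 0.505  -0.0734  0.0651] p2 [ 0.4757 -0.0909  0.0604] p98 [ 0.5475 -0.0596  0.0699]
grip 238 mean [ 0.6512 -0.0601  0.1975] p2 [ 0.6381 -0.0815  0.1849] p98 [ 0.6602 -0.0393  0.2036]
plug 77 [0.5936 0.2868 0.0721] [0.5793 0.2751 0.0664] [0.6044 0.3    0.0775]
plug ledge 101 [0.599  0.284  0.0388] [0.5747 0.2662 0.036 ] [0.6138 0.3088 0.0438]
dowel 155 [0.4004 0.2839 0.0722] [0.3773 0.263  0.0661] [0.4208 0.3058 0.0758]
dowel ledge 28 [0.4127 0.2764 0.04  ] [0.393  0.2624 0.0361] [0.421  0.2999 0.0437]
```

Run:
```python
from h import *
np.set_printoptions(precision=4,suppress=True)
a=.085; o0=np.array([.552,-.009])
for n,dx in(("top",.0018),("scene",-.0018)):
    z=np.load(n+"0.npz"); d=z["d"]; im=z["im"]; C=cloud(n,d); ok=d>0
    q=C[ok].copy(); col=im[ok].astype(int).sum(1); q[:,0]+=dx
    p=q.copy(); e=q[:,:2]-o0; p[:,0]=e@[np.cos(a),np.sin(a)]; p[:,1]=e@[-np.sin(a),np.cos(a)]
    ins=(abs(p[:,0])<.14)&(p[:,1]>-.12)&(p[:,1]<.15)
    def g(nm,m):
        s=p[ins&m]; print(n,nm,len(s),"mean",s.mean(0),"p2",np.percentile(s,2,0),"p98",np.percentile(s,98,0))
    g("V",(p[:,2]>.078)&(p[:,0]<0)&(p[:,1]>0))
    V=(p[:,2]>.078)&(p[:,0]<0)&(p[:,1]>0)&ins
    for x in np.arange(-.08,-.01,.006):
        s=p[V&(abs(p[:,0]-x)<.003)]
        if len(s): print("  x%.3f"%x,len(s),np.sort(s[:,1])[[0,-1]], "innermost",s[s[:,1]<.0775][:,1].max(initial=-1),s[s[:,1]>.0775][:,1].min(initial=1))
    J=(p[:,2]>.07)&(p[:,2]<.09)&(p[:,0]>.02)&(p[:,1]>0)
    g("jaw dark",J&(col<150)); g("jaw light",J&(col>250))
    g("strut",(p[:,2]>.06)&(p[:,2]<.075)&(p[:,1]<-.05)&(p[:,1]>-.07)&(p[:,0]<.03))
    g("gripbar",(p[:,2]>.17)&(p[:,1]<0))
    g("griptop",(p[:,2]>.198)&(p[:,1]<0))
    s=p[ins&(p[:,1]<-.03)&(p[:,1]>-.09)&(p[:,2]>.055)&(p[:,2]<.1)]
    print(np.c_[np.histogram(s[:,0],np.arange(-.1,.1,.01))[1][:-1],np.histogram(s[:,0],np.arange(-.1,.1,.01))[0]].T)
```

```text
top V 223 mean [-0.0411  0.0794  0.0814] p2 [-0.0626  0.0499  0.0784] p98 [-0.0174  0.1102  0.0842]
  x-0.062 31 [0.0585 0.0998] innermost 0.07662670867899282 0.07940671037116741
  x-0.056 36 [0.0582 0.0995] innermost 0.07621173835203579 0.0783391687952049
  x-0.050 28 [0.0576 0.1018] innermost 0.07337345524715488 0.07836547970487388
  x-0.044 11 [0.0645 0.0954] innermost 0.07256804847626643 0.08770702741170835
  x-0.038 25 [0.0595 0.1003] innermost 0.07481592647064308 0.08480859266000158
  x-0.032 34 [0.0537 0.1074] innermost 0.07189955788165919 0.08734157625336697
  x-0.026 30 [0.0451 0.1125] innermost 0.06620474288011641 0.09482233409053016
  x-0.020 26 [0.0476 0.1144] innermost 0.05803104699412443 0.1016389883908302
  x-0.014 2 [0.052  0.1064] innermost 0.05202655409100618 0.10644780892623282
top jaw dark 83 mean [0.0393 0.0795 0.0765] p2 [0.0336 0.0585 0.0717] p98 [0.045  0.1002 0.0798]
top jaw light 362 mean [0.0828 0.0801 0.078 ] p2 [0.0586 0.0561 0.0746] p98 [0.1068 0.1038 0.0816]
top strut 250 mean [-0.0265 -0.06    0.066 ] p2 [-0.081  -0.0679  0.0615] p98 [ 0.0282 -0.0514  
[... 1385 characters left out ...]
.0556 0.0706] p98 [0.1075 0.1013 0.0794]
scene jaw light 293 mean [0.0803 0.0823 0.0774] p2 [0.0583 0.0596 0.0744] p98 [0.1013 0.1043 0.0806]
scene strut 118 mean [-0.0465 -0.0598  0.0646] p2 [-0.0807 -0.0663  0.0606] p98 [-0.0099 -0.0517  0.0685]
scene gripbar 238 mean [ 0.0927 -0.0592  0.1975] p2 [ 0.0781 -0.0807  0.1847] p98 [ 0.1014 -0.0382  0.2038]
scene griptop 140 mean [ 0.0889 -0.0597  0.2009] p2 [ 0.0785 -0.0807  0.1981] p98 [ 0.0978 -0.038   0.204 ]
[[-0.1  -0.09 -0.08 -0.07 -0.06 -0.05 -0.04 -0.03 -0.02 -0.01 -0.    0.01
   0.02  0.03  0.04  0.05  0.06  0.07  0.08]
 [ 0.   12.   38.   38.   16.   15.   17.   15.   14.    3.    0.    0.
   0.   19.    1.    7.    2.    0.    0.  ]]
```

Run:
```python
from h import *
np.set_printoptions(precision=3,suppress=True,linewidth=150)
a=.085; o0=np.array([.552,-.009])
for n,dx in(("top",.0018),("scene",-.0018)):
    z=np.load(n+"0.npz"); d=z["d"]; im=z["im"]; C=cloud(n,d); ok=d>0
    q=C[ok].copy(); col=im[ok].astype(int).sum(1); q[:,0]+=dx
    e=q[:,:2]-o0; px=e@[np.cos(a),np.sin(a)]; py=e@[-np.sin(a),np.cos(a)]
    for x in np.arange(-.1,.06,.005):
        m=(abs(px-x)<.0025)&(abs(py+.06)<.006)
        mm=(abs(px-x)<.0025)&(abs(py+.06)<.03)&(q[:,2]>.05)&(q[:,2]<.08)
        if m.any(): print(n,"%.3f"%x,m.sum(),"z",np.median(q[m,2]).round(4),q[m,2].max().round(4),"col",int(np.median(col[m])),"wide",py[mm].min(initial=0).round(3),py[mm].max(initial=-1).round(3))
b=cv2.imread("pics/top0.png")[140:245,250:360]
cv2.imwrite("pics/t0zz.png",cv2.resize(b,None,fx=5.5,fy=5.5,interpolation=cv2.INTER_CUBIC))
```

```text
top -0.100 10 z 0.0108 0.0152 col 189 wide 0.0 -1.0
top -0.095 9 z 0.0111 0.015 col 192 wide 0.0 -1.0
top -0.090 8 z 0.0107 0.017 col 130 wide 0.0 -1.0
top -0.085 8 z 0.0106 0.0615 col 149 wide -0.078 -0.045
top -0.080 10 z 0.0664 0.0681 col 282 wide -0.079 -0.042
top -0.075 8 z 0.0672 0.07 col 349 wide -0.08 -0.04
top -0.070 8 z 0.0667 0.0688 col 323 wide -0.077 -0.041
top -0.065 10 z 0.0659 0.0685 col 347 wide -0.077 -0.044
top -0.060 10 z 0.0659 0.0686 col 344 wide -0.065 -0.055
top -0.055 9 z 0.067 0.0676 col 353 wide -0.066 -0.055
top -0.050 8 z 0.0649 0.0674 col 349 wide -0.066 -0.053
top -0.045 6 z 0.0649 0.0674 col 347 wide -0.067 -0.053
top -0.040 8 z 0.0654 0.0677 col 346 wide -0.067 -0.054
top -0.035 10 z 0.0648 0.0682 col 351 wide -0.065 -0.054
top -0.030 10 z 0.0651 0.0676 col 353 wide -0.066 -0.055
top -0.025 9 z 0.0644 0.0662 col 347 wide -0.066 -0.053
top -0.020 9 z 0.0649 0.0663 col 338 wide -0.067 -0.053
top -0.015 9 z 0.0647 0.0663 col 342 wide -0.067 -0.054
top -0.010 10 z 0.0655 0.0677 col 337 wide -0.065 -0.054
top -0.005 9 z 0.0658 0.0688 col 349 wide -0.065 -0
[... 1215 characters left out ...]
ide -0.066 -0.055
scene -0.035 7 z 0.065 0.0668 col 263 wide -0.066 -0.055
scene -0.030 7 z 0.0643 0.0665 col 268 wide -0.066 -0.055
scene -0.025 8 z 0.0642 0.0671 col 263 wide -0.066 -0.055
scene -0.020 6 z 0.0632 0.0668 col 270 wide -0.066 -0.055
scene -0.015 7 z 0.0646 0.0671 col 251 wide -0.066 -0.055
scene -0.010 4 z 0.066 0.068 col 110 wide -0.066 -0.058
scene 0.030 1 z 0.0662 0.0662 col 104 wide -0.054 -0.054
scene 0.035 10 z 0.0443 0.0685 col 76 wide -0.089 -0.052
scene 0.040 29 z 0.033 0.0703 col 73 wide -0.068 -0.034
scene 0.045 12 z 0.0281 0.0552 col 88 wide -0.084 -0.034
scene 0.050 11 z 0.0106 0.0699 col 97 wide -0.063 -0.058
scene 0.055 6 z 0.0109 0.0828 col 96 wide -0.06 -0.06
```

View pics/t0zz.png

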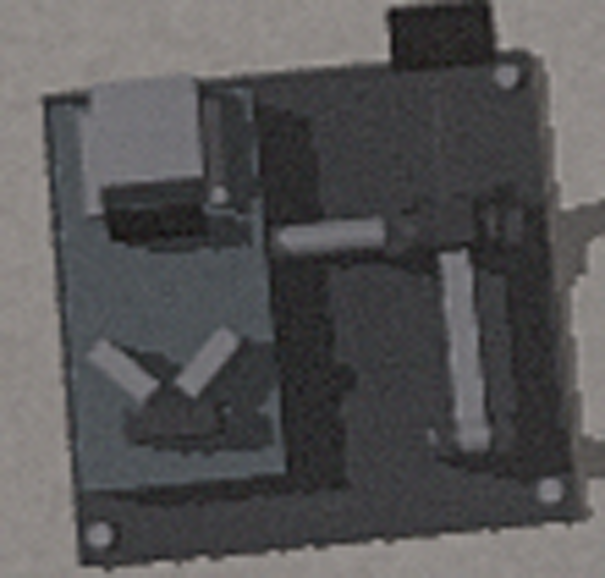

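```bash
cat >> h.py <<'E'
def goal(p,yaw,cmd=None):
    s=bot.state(); Rc=R.from_quat(s["orientation"]); pc=np.array(s["eef_pos"])
    Rt=R.from_matrix(np.c_[[np.cos(yaw),np.sin(yaw),0],[np.sin(yaw),-np.cos(yaw),0],[0,0,-1]])
    sh=Rc.inv().apply(np.array(p)-pc)/.04; rv=np.degrees((Rc.inv()*Rt).as_rotvec())/6
    print("t",round(s["clock"],2),"pos",pc.round(4),"F",np.round(s["wrist_force"],1),"gap",round(s["finger_gap"],4),"-> shift",sh.round(2),"turn",rv.round(2))
def clamp2w(x,y): 
    a=.085; return np.array([.552+x*np.cos(a)-y*np.sin(a),-.009+x*np.sin(a)+y*np.cos(a)])
E
python3 -c "
from h import *
goal([.592,.287,.30],.085); print(clamp2w(-.0035,.08),clamp2w(-.015,-.06),clamp2w(.0885,-.06))"
```

```text
t 1.1 pos [ 0.1575 -0.6048  0.2139] F [ 0.4  0.3 -0.2] gap 0.0912 -> shift [ 16.13 -18.84  -2.15] turn [-0.   -0.    1.62]
[0.54172082 0.07041403] [ 0.54214802 -0.07005685] [ 0.64527435 -0.06126994]
```

{"name": "jog_arm", "arguments": {"rows": [0,0,-2.15,0,0,0,1,1,-1.2,-2.15,0,0,0.8,1,2,-2.3,-2.15,0,0,1.62,1,16.1,-18.8,-2.15,0,0,1.62,1,16.1,-18.8,-2.15,0,0,1.62,1,16.1,-18.8,-2.15,0,0,1.62,1,16.1,-18.8,-2.15,0,0,1.62,1,16.1,-18.8,-2.15,0,0,1.62,1,16.1,-18.8,-2.15,0,0,1.62,1,16.1,-18.8,-2.15,0,0,1.62,1]}}

```text
clock: 1.93
eef_pos: [0.3184, -0.2738, 0.2927]
orientation: [0.999, 0.042, 0.0, 0.0]
wrist_force: [1.1, -0.2, 0.5]
finger_gap: 0.091
```

```bash
python3 -c "
from h import *
goal([.592,.287,.30],.085)"
```

```text
t 1.93 pos [ 0.3184 -0.2738  0.2927] F [ 1.1 -0.2  0.5] gap 0.091 -> shift [  8.   -13.39  -0.19] turn [ 0. -0. -0.]
```

{"name": "jog_arm", "arguments": {"rows": [8,-13.4,-0.2,0,0,0,1,8,-13.4,-0.2,0,0,0,1,8,-13.4,-0.2,0,0,0,1,8,-13.4,-0.2,0,0,0,1,8,-13.4,-0.2,0,0,0,1,8,-13.4,-0.2,0,0,0,1,8,-13.4,-0.2,0,0,0,1,8,-13.4,-0.2,0,0,0,1,8,-13.4,-0.2,0,0,0,1,8,-13.4,-0.2,0,0,0,1]}}

```text
clock: 2.77
eef_pos: [0.5009, 0.1013, 0.298]
orientation: [0.999, 0.043, 0.0, 0.0]
wrist_force: [1.7, -1.7, -0.3]
finger_gap: 0.0909
```

```bash
python3 -c "
from h import *
goal([.592,.287,.12],.085)"
```

```text
t 2.77 pos [0.5009 0.1013 0.298 ] F [ 1.7 -1.7 -0.3] gap 0.0909 -> shift [ 2.66 -4.43  4.45] turn [ 0.   -0.    0.01]
```

{"name": "jog_arm", "arguments": {"rows": [2.3,-4,0.5,0,0,0,0.6,2.3,-4,1,0,0,0,0.3,2.3,-4,2,0,0,0,0.3,2.3,-4,3,0,0,0,0.3,2.3,-4,3.6,0,0,0,0.3,2.3,-4,3.6,0,0,0,0.3,2.3,-4,3.6,0,0,0,0.3,2.3,-4,3.6,0,0,0,0.3,2.3,-4,3.6,0,0,0,0.3,2.3,-4,3.6,0,0,0,0.3]}}

```text
clock: 3.6
eef_pos: [0.5793, 0.2658, 0.156]
orientation: [0.999, 0.042, 0.001, -0.0]
wrist_force: [-0.5, -0.1, 1.1]
finger_gap: 0.0592
```

```bash
python3 -c "
from h import *
goal([.592,.287,.047],.085)
snap('scene','s1'); snap('top','t1')
for n,t in(('scene','s1'),('top','t1')):
  b=cv2.imread('pics/%s.png'%t); u,v=proj(n,[.592,.287,.08])[0].astype(int); b=b[max(v-50,0):v+50,max(u-60,0):u+60]
  cv2.imwrite('pics/%sz.png'%t,cv2.resize(b,None,fx=4,fy=4))
"
```

```text
t 3.6 pos [0.5793 0.2658 0.156 ] F [-0.5 -0.1  1.1] gap 0.0592 -> shift [ 0.35 -0.5   2.73] turn [-0.01 -0.03 -0.  ]
```

View pics/s1z.png

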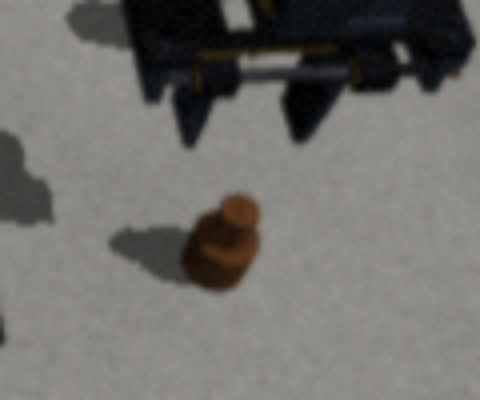

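{"name": "jog_arm", "arguments": {"rows": [0.35,-0.5,0,0,0,0,0.3,0.35,-0.5,0.3,0,0,0,0.3,0.35,-0.5,0.8,0,0,0,0.3,0.35,-0.5,1.3,0,0,0,0.3,0.35,-0.5,1.8,0,0,0,0.3,0.35,-0.5,2.3,0,0,0,0.3,0.35,-0.5,2.6,0,0,0,0.3,0.35,-0.5,2.7,0,0,0,0.3,0.35,-0.5,2.7,0,0,0,0.3,0.35,-0.5,2.7,0,0,0,0.3]}}

```text
clock: 4.53
eef_pos: [0.5914, 0.2874, 0.0469]
orientation: [0.999, 0.042, 0.001, -0.0]
wrist_force: [-0.3, 1.2, -0.1]
finger_gap: 0.0594
```

```bash
python3 -c "
from h import *
goal([.592,.287,.047],.085)
snap('scene','s2')
for n,t in(('scene','s2'),):
  b=cv2.imread('pics/%s.png'%t); u,v=proj(n,[.592,.287,.08])[0].astype(int); b=b[max(v-60,0):v+50,max(u-60,0):u+60]
  cv2.imwrite('pics/%sz.png'%t,cv2.resize(b,None,fx=4,fy=4))
"
```

```text
t 4.53 pos [0.5914 0.2874 0.0469] F [-0.3  1.2 -0.1] gap 0.0594 -> shift [ 0.01  0.01 -0.  ] turn [-0.   -0.01 -0.  ]
```

View pics/s2z.png

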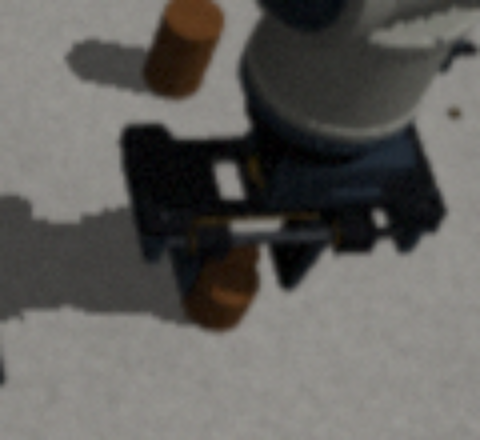

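{"name": "jog_arm", "arguments": {"rows": [0,0,0,0,0,0,-1,0,0,0,0,0,0,-1,0,0,0,0,0,0,-1,0,0,0,0,0,0,-1,0,0,0,0,0,0,-1,0,0,0,0,0,0,-1,0,0,0,0,0,0,-1,0,0,0,0,0,0,-1,0,0,-0.3,0,0,0,-1,0,0,-0.6,0,0,0,-1], "newtons": 20}}

```text
clock: 5.42
eef_pos: [0.5902, 0.2871, 0.0702]
orientation: [0.999, 0.043, -0.001, 0.0]
wrist_force: [0.5, 0.3, -0.4]
finger_gap: 0.0252
```

{"name": "jog_arm", "arguments": {"rows": [0,0,-0.6,0,0,0,-1,0,0,-1.2,0,0,0,-1,0,0,-1.8,0,0,0,-1,0,0,-2.2,0,0,0,-1,0,0,-2.2,0,0,0,-1,0,0,-2.2,0,0,0,-1,0,0,-2.2,0,0,0,-1]}}

```text
clock: 6.0
eef_pos: [0.5904, 0.2871, 0.1577]
orientation: [0.999, 0.043, -0.0, 0.0]
wrist_force: [-0.5, 0.3, -0.8]
finger_gap: 0.0256
```

```bash
python3 -c "
from h import *
goal([.5417,.0704,.16],.085)
snap('scene','s3')
for n,t in(('scene','s3'),):
  b=cv2.imread('pics/%s.png'%t); u,v=proj(n,[.592,.287,.15])[0].astype(int); b=b[max(v-60,0):v+50,max(u-60,0):u+60]
  cv2.imwrite('pics/%sz.png'%t,cv2.resize(b,None,fx=4,fy=4))
"
```

```text
t 6.0 pos [0.5904 0.2871 0.1577] F [-0.5  0.3 -0.8] gap 0.0256 -> shift [-1.67  5.3  -0.06] turn [0. 0. 0.]
```

View pics/s3z.png

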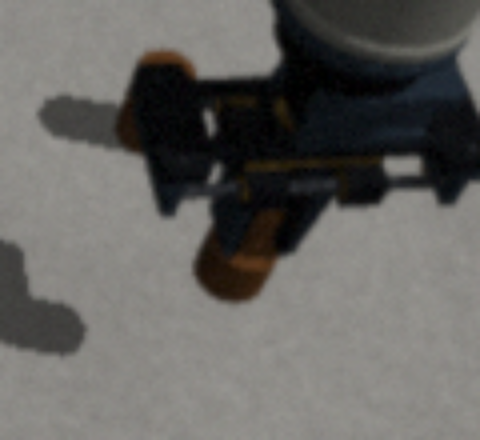

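{"name": "jog_arm", "arguments": {"rows": [-0.3,0.9,-0.1,0,0,0,-1,-0.6,1.8,-0.1,0,0,0,-1,-0.9,2.7,-0.1,0,0,0,-1,-1.2,3.6,-0.1,0,0,0,-1,-1.4,4.4,-0.1,0,0,0,-1,-1.6,5.0,-0.1,0,0,0,-1,-1.67,5.3,-0.1,0,0,0,-1,-1.67,5.3,-0.1,0,0,0,-1,-1.67,5.3,-0.1,0,0,0,-1,-1.67,5.3,-0.1,0,0,0,-1]}}

```text
clock: 6.88
eef_pos: [0.5424, 0.0714, 0.1615]
orientation: [0.999, 0.043, -0.0, -0.0]
wrist_force: [-0.1, 0.4, -1.8]
finger_gap: 0.0257
```

```bash
python3 -c "
from h import *
goal([.5417,.0704,.098],.085)
for n,t in(('scene','s4'),('top','t4')):
  snap(n,t)
  b=cv2.imread('pics/%s.png'%t); u,v=proj(n,[.55,.05,.1])[0].astype(int); b=b[max(v-60,0):v+60,max(u-70,0):u+70]
  cv2.imwrite('pics/%sz.png'%t,cv2.resize(b,None,fx=5,fy=5))
"
```

```text
t 6.88 pos [0.5424 0.0714 0.1615] F [-0.1  0.4 -1.8] gap 0.0257 -> shift [-0.02  0.02  1.59] turn [-0.    0.    0.01]
```

View pics/s4z.png

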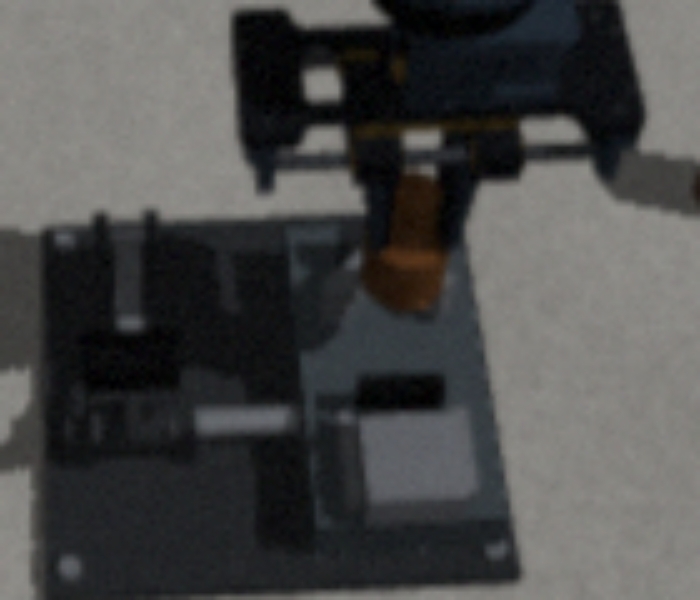

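Plug is held upright over the deck. Lowering to about 1 mm above the deck.

{"name": "jog_arm", "arguments": {"rows": [-0.02,0.02,0.4,0,0,0,-1,-0.02,0.02,0.8,0,0,0,-1,-0.02,0.02,1.1,0,0,0,-1,-0.02,0.02,1.35,0,0,0,-1,-0.02,0.02,1.5,0,0,0,-1,-0.02,0.02,1.58,0,0,0,-1,-0.02,0.02,1.58,0,0,0,-1,-0.02,0.02,1.58,0,0,0,-1]}}

```text
clock: 7.65
eef_pos: [0.5418, 0.0697, 0.099]
orientation: [0.999, 0.043, 0.0, -0.0]
wrist_force: [0.5, -1.4, -0.9]
finger_gap: 0.0256
```

```bash
python3 -c "
from h import *
goal([.5417,.0704,.097],.085)
for n,t in(('scene','s5'),('top','t5')):
  snap(n,t)
  b=cv2.imread('pics/%s.png'%t); u,v=proj(n,[.55,.05,.1])[0].astype(int); b=b[max(v-60,0):v+60,max(u-70,0):u+70]
  cv2.imwrite('pics/%sz.png'%t,cv2.resize(b,None,fx=5,fy=5))
"
```

```text
t 7.65 pos [0.5418 0.0697 0.099 ] F [ 0.5 -1.4 -0.9] gap 0.0256 -> shift [-0.   -0.02  0.05] turn [-0. -0.  0.]
```

View pics/s5z.png

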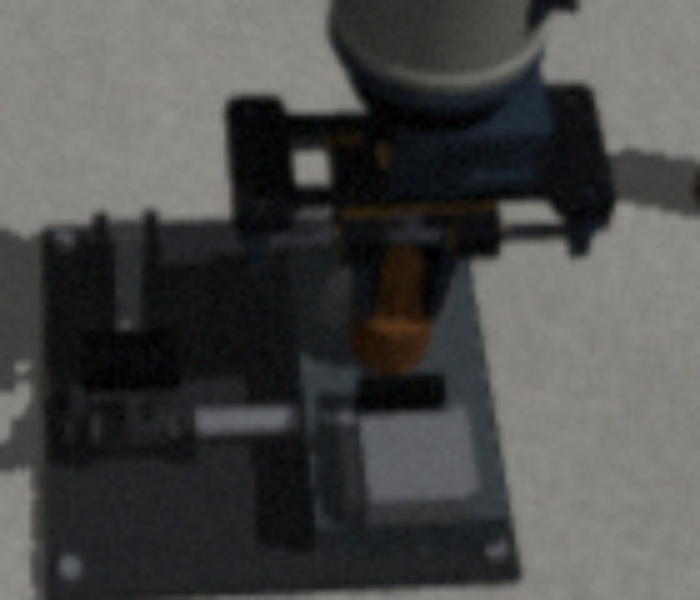

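{"name": "jog_arm", "arguments": {"rows": [0,-0.02,0.03,0,0,0,-1,0,-0.02,0.06,0,0,0,-1,0,-0.02,0.06,0,0,0,-1,0,-0.02,0.06,0,0,0,-1]}}

```text
clock: 8.08
eef_pos: [0.5414, 0.0703, 0.0963]
orientation: [0.999, 0.043, 0.0, -0.0]
wrist_force: [-0.1, 0.5, -1.3]
finger_gap: 0.0255
```

{"name": "jog_arm", "arguments": {"rows": [0,0,0.03,0,0,0,-1,0,0,0.04,0,0,0,-1,0,0,0.04,0,0,0,-1]}}

```text
clock: 8.33
eef_pos: [0.5418, 0.0704, 0.0956]
orientation: [0.999, 0.043, 0.001, -0.0]
wrist_force: [-4.6, 1.0, 18.0]
finger_gap: 0.0257
```

{"name": "jog_arm", "arguments": {"rows": [0,0,-0.03,0,0,0,-1,0,0,-0.03,0,0,0,-1,0,0,-0.03,0,0,0,-0.3,0,0,-0.03,0,0,0,0,0,0,-0.03,0,0,0,0.3,0,0,-0.03,0,0,0,0.3,0,0,-0.03,0,0,0,0.3,0,0,-0.03,0,0,0,0.3]}}

```text
clock: 9.0
eef_pos: [0.5414, 0.0703, 0.0958]
orientation: [0.999, 0.043, -0.0, 0.0]
wrist_force: [-0.2, 0.9, 0.3]
finger_gap: 0.0586
```

{"name": "jog_arm", "arguments": {"rows": [0,0,-0.3,0,0,0,0.3,0,0,-0.8,0,0,0,0.3,0,0,-1.4,0,0,0,0.3,0,0,-2,0,0,0,0.3,0,0,-2.8,0,0,0,0.3,0,0,-3.6,0,0,0,0.1,0,0,-3.6,0,0,0,0.1,0,0,-3.6,0,0,0,0.1]}}

```text
clock: 9.67
eef_pos: [0.5423, 0.0704, 0.2414]
orientation: [0.999, 0.043, 0.002, 0.0]
wrist_force: [-1.1, -0.7, -1.2]
finger_gap: 0.0504
```

```bash
cat > chk.py <<'E'
from h import *
import sys
np.set_printoptions(precision=4,suppress=True)
def chk(tag):
  for n,dx in(('scene',-.0018),('top',.0018)):
    t=n[0]+tag; im,d=snap(n,t)
    b=cv2.imread('pics/%s.png'%t); u,v=proj(n,[.55,.02,.1])[0].astype(int); b=b[max(v-60,0):v+60,max(u-70,0):u+70]
    cv2.imwrite('pics/%sz.png'%t,cv2.resize(b,None,fx=5,fy=5))
    q=cloud(n,d)[d>0]; q[:,0]+=dx; col=im[d>0].astype(int)
    m=(np.hypot(q[:,0]-.54,q[:,1]-.07)<.06)&(col[:,0]>1.6*col[:,2])
    a=.085; e=q[:,:2]-[.552,-.009]; p=np.c_[e@[np.cos(a),np.sin(a)],e@[-np.sin(a),np.cos(a)],q[:,2]]
    for lo,hi in((.116,.14),(.085,.094)):
      s=p[m&(q[:,2]>lo)&(q[:,2]<hi)]
      if len(s): print(n,"wood z>%.3f"%lo,len(s),"min",s.min(0),"max",s.max(0),"mid",(s.min(0)+s.max(0))/2)
    # strut points
    s=p[(abs(p[:,1]+.06)<.009)&(p[:,0]>-.18)&(p[:,0]<.03)&(p[:,2]>.05)]
    if len(s): print(n,"strutstrip x",np.percentile(s[:,0],[2,98]),"z",np.percentile(s[:,2],[2,98]))
    s=p[(abs(p[:,1]+.06)<.03)&(p[:,2]>.15)&(abs(p[:,0])<.14)&(p[:,2]<.21)]
    if len(s): print(n,"barrel",len(s),s.mean(0))
if __name__=="__main__": chk(sys.argv[1])
E
python3 chk.py 6; python3 -c "
from h import *
goal([.54,-.07,.25],.085)"
```

```text
scene wood z>0.116 76 min [-0.0158  0.0681  0.1164] max [0.0091 0.0917 0.126 ] mid [-0.0033  0.0799  0.1212]
scene wood z>0.085 103 min [-0.0174  0.0601  0.0851] max [0.0183 0.1011 0.0939] mid [0.0004 0.0806 0.0895]
scene strutstrip x [-0.081  -0.0106] z [0.0613 0.0685]
scene barrel 240 [ 0.0927 -0.0593  0.1974]
top strutstrip x [-0.0811  0.0279] z [0.0608 0.0719]
top barrel 257 [ 0.0849 -0.0597  0.1954]
t 9.77 pos [0.5409 0.0703 0.2391] F [-0.   0.1 -0.1] gap 0.05 -> shift [-0.32  3.49 -0.27] turn [-0.    0.01  0.  ]
```

View pics/s6z.png

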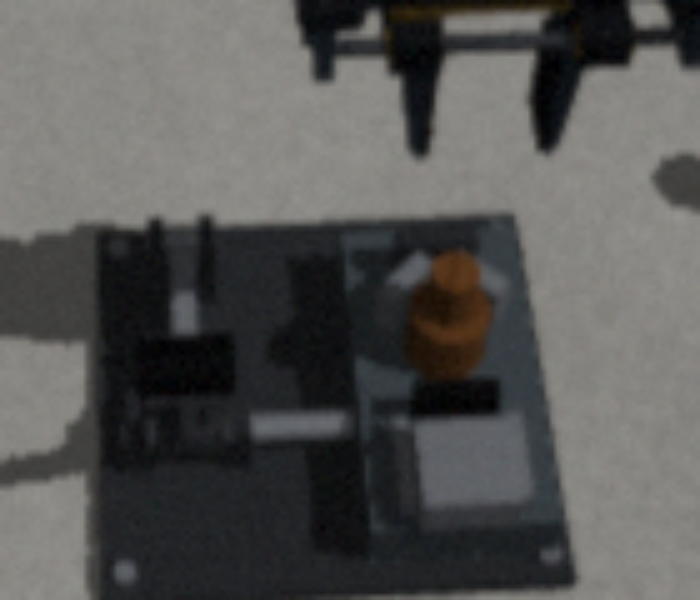

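{"name": "jog_arm", "arguments": {"rows": [-0.05,0.8,-0.1,0,0,0,0,-0.1,1.7,-0.1,0,0,0,0,-0.2,2.6,0,0,0,0,0,-0.33,3.3,0.2,0,0,0,0,-0.33,3.5,0.8,0,0,0,0,-0.33,3.5,1.5,0,0,0,0,-0.33,3.5,2.2,0,0,0,0,-0.33,3.5,2.6,0,0,0,0,-0.33,3.5,2.6,0,0,0,0,-0.33,3.5,2.6,0,0,0,0]}}

```text
clock: 10.6
eef_pos: [0.5392, -0.0701, 0.1347]
orientation: [0.999, 0.043, -0.002, -0.0]
wrist_force: [0.2, 0.2, 0.5]
finger_gap: 0.0456
```

```bash
python3 -c "
from h import *
w=clamp2w(-.017,-.06);print(w)
goal([w[0],w[1],.041],.085)"
```

```text
[ 0.54015524 -0.07022664]
t 10.6 pos [ 0.5392 -0.0701  0.1347] F [0.2 0.2 0.5] gap 0.0456 -> shift [0.03 0.01 2.34] turn [-0.01  0.03  0.  ]
```

{"name": "jog_arm", "arguments": {"rows": [0.03,0,0.4,0,0,0,0,0.03,0,0.8,0,0,0,0,0.03,0,1.2,0,0,0,0,0.03,0,1.6,0,0,0,0,0.03,0,2,0,0,0,0,0.03,0,2.3,0,0,0,0,0.03,0,2.34,0,0,0,0,0.03,0,2.34,0,0,0,0]}}

```text
clock: 11.27
eef_pos: [0.5416, -0.0702, 0.0427]
orientation: [0.999, 0.043, 0.0, -0.0]
wrist_force: [-0.6, -0.4, 0.7]
finger_gap: 0.0455
```

```bash
python3 chk.py 7; python3 -c "
from h import *
goal([.5402,-.0702,.041],.085)"
```

```text
scene wood z>0.116 75 min [-0.0154  0.0683  0.116 ] max [0.0098 0.0914 0.1254] mid [-0.0028  0.0799  0.1207]
scene wood z>0.085 103 min [-0.0179  0.0601  0.0852] max [0.0178 0.1013 0.0938] mid [-0.0001  0.0807  0.0895]
scene strutstrip x [-0.1607  0.0294] z [0.0655 0.5921]
scene barrel 480 [ 0.0496 -0.0593  0.1837]
top wood z>0.116 84 min [-0.0154  0.069   0.1196] max [0.0092 0.0916 0.1258] mid [-0.0031  0.0803  0.1227]
top wood z>0.085 80 min [-0.0234  0.0648  0.0859] max [0.0161 0.0996 0.093 ] mid [-0.0036  0.0822  0.0894]
top strutstrip x [-0.1791  0.0168] z [0.0702 0.7926]
top barrel 86 [ 0.0943 -0.0647  0.2002]
t 11.37 pos [ 0.5421 -0.0703  0.0434] F [0.9 0.1 0.7] gap 0.0455 -> shift [-0.05 -0.01  0.06] turn [ 0.   -0.01  0.  ]
```

View pics/s7z.png

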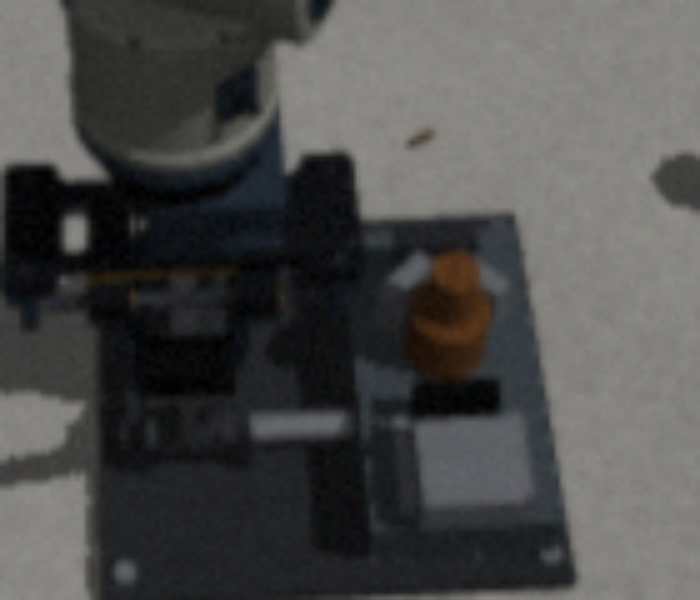

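{"name": "jog_arm", "arguments": {"rows": [-0.04,0,0.03,0,0,0,-0.4,-0.04,0,0.03,0,0,0,-1,-0.04,0,0.03,0,0,0,-1,-0.04,0,0.03,0,0,0,-1,-0.04,0,0.03,0,0,0,-1,-0.04,0,0.03,0,0,0,-1,-0.04,0,0.03,0,0,0,-1,-0.04,0,0.03,0,0,0,-1], "newtons": 10}}

```text
clock: 12.03
eef_pos: [0.5399, -0.0704, 0.0412]
orientation: [0.999, 0.043, 0.0, 0.0]
wrist_force: [-0.6, -1.3, 3.2]
finger_gap: 0.0138
```

```bash
python3 -c "
from h import *
goal([.5402,-.0702,.041],.085)
for t in np.arange(.1,2.11,.1): print(round(t,2),(1.5*(np.cos(t)-1)).round(2),(-1.5*np.sin(t)).round(2))"
```

```text
t 12.03 pos [ 0.5399 -0.0704  0.0412] F [-0.6 -1.3  3.2] gap 0.0138 -> shift [ 0.01 -0.    0.  ] turn [ 0. -0.  0.]
0.1 -0.01 -0.15
0.2 -0.03 -0.3
0.3 -0.07 -0.44
0.4 -0.12 -0.58
0.5 -0.18 -0.72
0.6 -0.26 -0.85
0.7 -0.35 -0.97
0.8 -0.45 -1.08
0.9 -0.57 -1.17
1.0 -0.69 -1.26
1.1 -0.82 -1.34
1.2 -0.96 -1.4
1.3 -1.1 -1.45
1.4 -1.25 -1.48
1.5 -1.39 -1.5
1.6 -1.54 -1.5
1.7 -1.69 -1.49
1.8 -1.84 -1.46
1.9 -1.98 -1.42
2.0 -2.12 -1.36
2.1 -2.26 -1.29
```

Gap 13.8 mm = strut held. First half of the arc.

{"name": "jog_arm", "arguments": {"rows": [-0.01,0,-0.15,0,0,0,-1,-0.03,0,-0.3,0,0,0,-1,-0.07,0,-0.44,0,0,0,-1,-0.12,0,-0.58,0,0,0,-1,-0.18,0,-0.72,0,0,0,-1,-0.26,0,-0.85,0,0,0,-1,-0.35,0,-0.97,0,0,0,-1,-0.45,0,-1.08,0,0,0,-1,-0.45,0,-1.08,0,0,0,-1]}}

```text
clock: 12.78
eef_pos: [0.5214, -0.072, 0.0852]
orientation: [0.999, 0.043, 0.0, 0.0]
wrist_force: [-0.4, -2.7, 3.2]
finger_gap: 0.014
```

```bash
python3 chk.py 8; python3 -c "
from h import *
goal([.5402,-.0702,.041],.085)"
```

```text
scene wood z>0.116 73 min [-0.0153  0.0681  0.1163] max [0.0097 0.0922 0.1264] mid [-0.0028  0.0802  0.1214]
scene wood z>0.085 105 min [-0.0222  0.0602  0.0851] max [0.0186 0.1007 0.0939] mid [-0.0018  0.0804  0.0895]
scene strutstrip x [-0.1755  0.0172] z [0.099  0.5839]
scene barrel 614 [ 0.0286 -0.0623  0.1928]
top wood z>0.116 85 min [-0.0154  0.0674  0.1161] max [0.0093 0.0916 0.1268] mid [-0.0031  0.0795  0.1214]
top wood z>0.085 86 min [-0.0235  0.0625  0.0856] max [0.0181 0.0999 0.0934] mid [-0.0027  0.0812  0.0895]
top strutstrip x [-0.1783  0.0104] z [0.446  0.6387]
top barrel 201 [ 0.0819 -0.0606  0.1993]
t 12.88 pos [ 0.5219 -0.072   0.0847] F [ 0.2 -3.   3.1] gap 0.0143 -> shift [ 0.46 -0.01  1.09] turn [ 0.   -0.01  0.  ]
```

View pics/s8z.png

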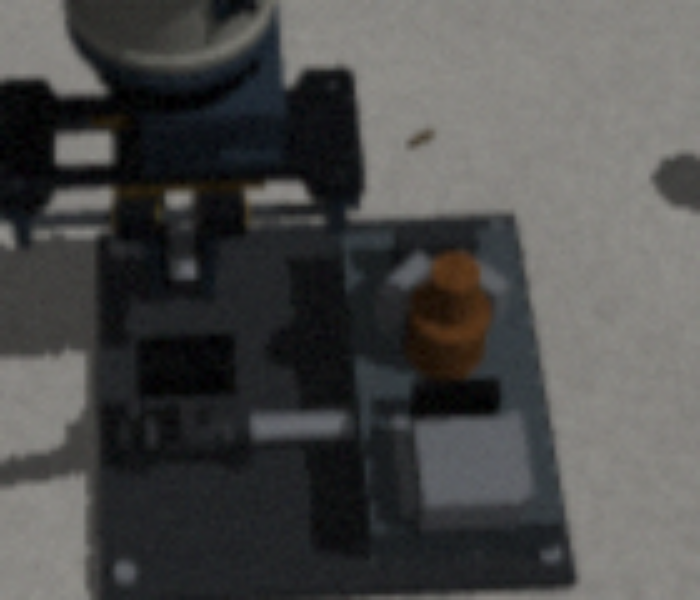

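{"name": "jog_arm", "arguments": {"rows": [-0.12,0,-0.09,0,0,0,-1,-0.24,0,-0.18,0,0,0,-1,-0.37,0,-0.26,0,0,0,-1,-0.51,0,-0.32,0,0,0,-1,-0.65,0,-0.37,0,0,0,-1,-0.8,0,-0.4,0,0,0,-1,-0.94,0,-0.42,0,0,0,-1,-1.09,0,-0.42,0,0,0,-1,-1.24,0,-0.41,0,0,0,-1,-1.39,0,-0.38,0,0,0,-1]}}

```text
clock: 13.72
eef_pos: [0.4667, -0.0768, 0.1001]
orientation: [0.999, 0.042, 0.001, 0.0]
wrist_force: [3.2, -4.7, 6.9]
finger_gap: 0.014
```

{"name": "jog_arm", "arguments": {"rows": [-0.14,0,0.04,0,0,0,-1,-0.28,0,0.1,0,0,0,-1,-0.42,0,0.17,0,0,0,-1,-0.55,0,0.25,0,0,0,-1,-0.55,0,0.25,0,0,0,-1,-0.55,0,0.25,0,0,0,-1]}}

```text
clock: 14.22
eef_pos: [0.4435, -0.0787, 0.0895]
orientation: [0.999, 0.042, -0.001, 0.0]
wrist_force: [-1.6, -9.5, 1.9]
finger_gap: 0.0141
```

```bash
python3 chk.py 9; python3 -c "
from h import *
goal([.5402,-.0702,.041],.085)"
```

```text
scene wood z>0.116 75 min [-0.0159  0.0679  0.1168] max [0.0095 0.0921 0.1253] mid [-0.0032  0.08    0.1211]
scene wood z>0.085 100 min [-0.0186  0.0599  0.0852] max [0.0183 0.1008 0.093 ] mid [-0.0001  0.0804  0.0891]
scene strutstrip x [-0.1241 -0.0585] z [0.0676 0.4921]
scene barrel 567 [-0.0134 -0.0619  0.1948]
top wood z>0.116 87 min [-0.0156  0.069   0.1176] max [0.0095 0.0916 0.1272] mid [-0.003   0.0803  0.1224]
top wood z>0.085 98 min [-0.0239  0.0601  0.0854] max [0.0165 0.0999 0.0926] mid [-0.0037  0.08    0.089 ]
top strutstrip x [-0.1639  0.0227] z [0.0699 0.4937]
top barrel 259 [ 0.0851 -0.0596  0.1957]
t 14.32 pos [ 0.4435 -0.0788  0.0895] F [ -3.  -10.1   3.1] gap 0.0141 -> shift [ 2.43 -0.01  1.21] turn [0.   0.01 0.  ]
```

View pics/s9z.png

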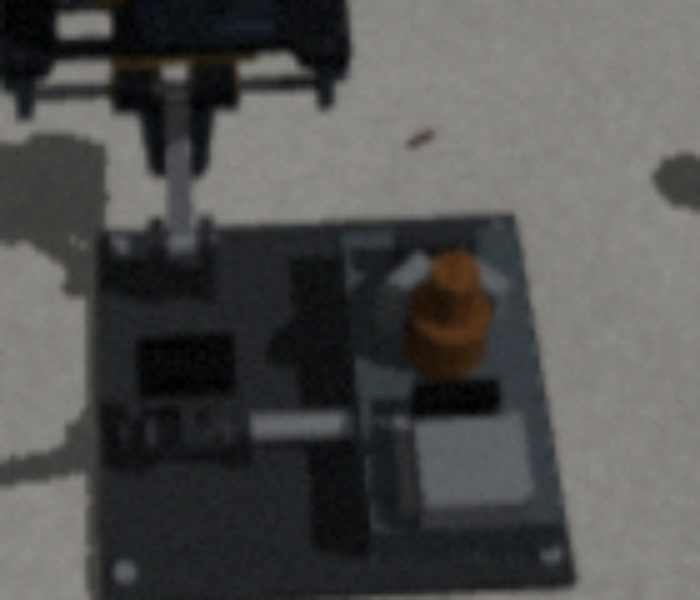

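View pics/t9z.png

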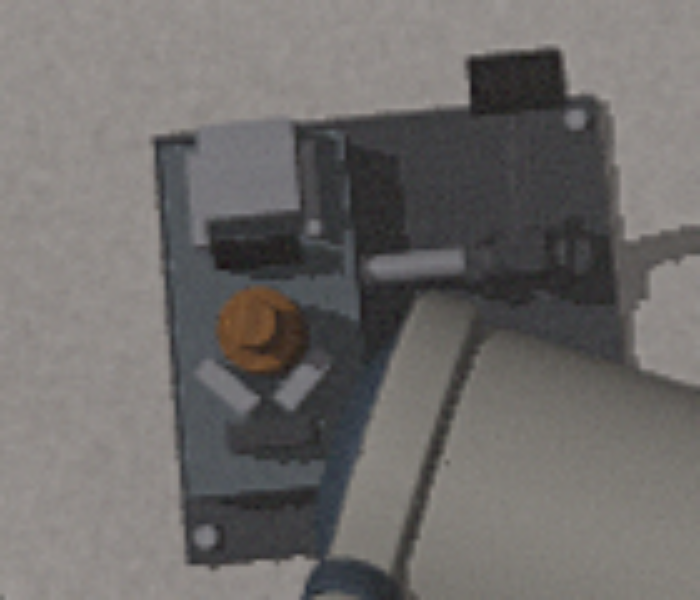

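{"name": "jog_arm", "arguments": {"rows": [0,0,0,0,0,0,-0.5,0,0,0,0,0,0,-0.2,0,0,0,0,0,0,0,0,0,0,0,0,0,0,0,0,0,0,0,0,0,0,0,0,0,0,0,0,0,0,-0.4,0,0,0,0,0,0,-1,0,0,0,0,0,0,-1.8,0,0,0,0,0,0,-2.6,0,0,0,0]}}

```text
clock: 15.15
eef_pos: [0.4438, -0.0782, 0.1944]
orientation: [0.999, 0.043, -0.001, -0.0]
wrist_force: [1.0, -0.6, 0.6]
finger_gap: 0.0457
```

{"name": "jog_arm", "arguments": {"rows": [0,0,-0.6,0,0,0,0.3,0,0,-1.2,0,0,0,0.6,0,0,-1.8,0,0,0,1,0,0,-1.8,0,0,0,1,0,0,-1.8,0,0,0,1]}}

```text
clock: 15.57
eef_pos: [0.445, -0.0785, 0.2663]
orientation: [0.999, 0.043, 0.001, 0.0]
wrist_force: [0.5, -0.3, 0.5]
finger_gap: 0.0761
```

```bash
python3 chk.py 10; python3 -c "
from h import *
w=clamp2w(.0885,-.06)
goal([w[0],w[1],.26],.085)"
```

```text
scene wood z>0.116 74 min [-0.0154  0.0684  0.1166] max [0.0094 0.0916 0.1256] mid [-0.003   0.08    0.1211]
scene wood z>0.085 100 min [-0.0236  0.0602  0.0851] max [0.0194 0.1006 0.094 ] mid [-0.0021  0.0804  0.0896]
scene strutstrip x [-0.1271 -0.0575] z [0.0668 0.632 ]
scene barrel 240 [ 0.0925 -0.0591  0.1973]
top wood z>0.116 88 min [-0.0153  0.0672  0.1165] max [0.0091 0.0918 0.1265] mid [-0.0031  0.0795  0.1215]
top wood z>0.085 73 min [-0.0229  0.0625  0.086 ] max [0.0163 0.0997 0.0927] mid [-0.0033  0.0811  0.0894]
top strutstrip x [-0.1634 -0.0612] z [0.6327 0.6691]
top barrel 258 [ 0.0851 -0.0596  0.1958]
t 15.67 pos [ 0.444  -0.0783  0.2647] F [-0.6 -0.4 -0.8] gap 0.0837 -> shift [5.05 0.   0.11] turn [-0.    0.01  0.  ]
```

View pics/s10z.png

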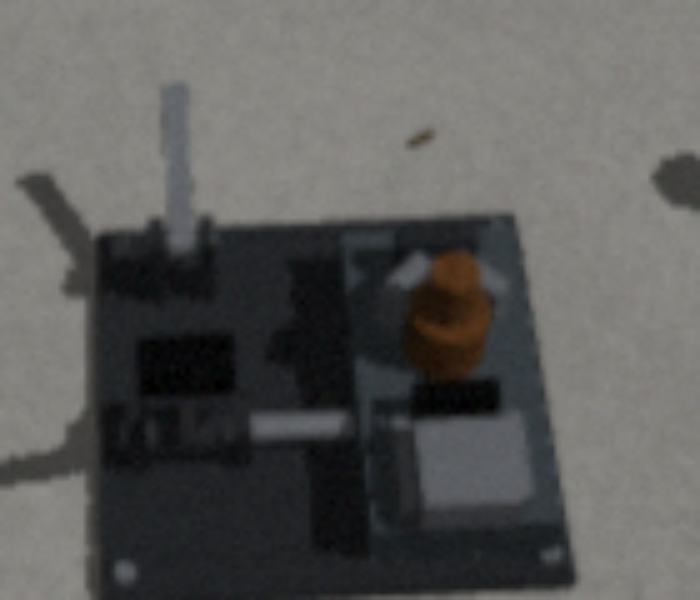

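View pics/t10z.png

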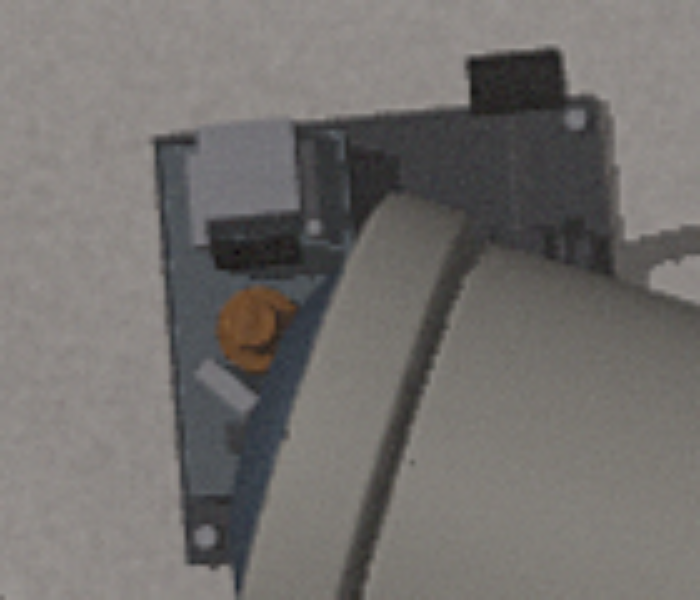

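{"name": "jog_arm", "arguments": {"rows": [0.8,0,0.1,0,0,0,1,1.6,0,0.1,0,0,0,1,2.4,0,0.1,0,0,0,1,3.2,0,0.1,0,0,0,1,4,0,0.1,0,0,0,1,4.7,0,0.1,0,0,0,1,5.05,0,0.1,0,0,0,1,5.05,0,0.1,0,0,0,1,5.05,0,0.1,0,0,0,1]}}

```text
clock: 16.42
eef_pos: [0.6454, -0.0611, 0.2594]
orientation: [0.999, 0.043, -0.002, -0.0]
wrist_force: [-0.6, -0.2, -0.4]
finger_gap: 0.0912
```

```bash
python3 chk.py 11; python3 -c "
from h import *
w=clamp2w(.0885,-.06)
goal([w[0],w[1],.171],.085)
d=np.load('s11.npz')['d']; q=cloud('scene',d)[d>0]; q[:,0]-=.0018; a=.085; e=q[:,:2]-[.552,-.009]; x=e@[np.cos(a),np.sin(a)]; y=e@[-np.sin(a),np.cos(a)]
m=(abs(y+.06)<.007)&(x<-.05)&(x>-.2)&(q[:,2]>.06)&(q[:,2]<.2); k=np.polyfit(x[m],q[m,2],1); print('strut',x[m].min(),q[m,2].max(),'angle',np.pi+np.arctan(k[0]))
"
```

```text
scene wood z>0.116 75 min [-0.0153  0.0682  0.117 ] max [0.0104 0.0924 0.1261] mid [-0.0024  0.0803  0.1216]
scene wood z>0.085 97 min [-0.0178  0.0599  0.0851] max [0.0174 0.1008 0.0926] mid [-0.0002  0.0803  0.0888]
scene strutstrip x [-0.0963 -0.0673] z [0.0597 0.6267]
scene barrel 237 [ 0.0926 -0.0594  0.1973]
top strutstrip x [-0.1525  0.0173] z [0.07   0.6995]
top barrel 194 [ 0.0812 -0.0595  0.1946]
t 16.52 pos [ 0.6447 -0.0612  0.2605] F [-0.2  0.1 -0.4] gap 0.0912 -> shift [0.02 0.   2.24] turn [-0.    0.02  0.  ]
strut -0.10102059889989912 0.09059813674315986 angle 2.4868492445588233
```

View pics/s11z.png

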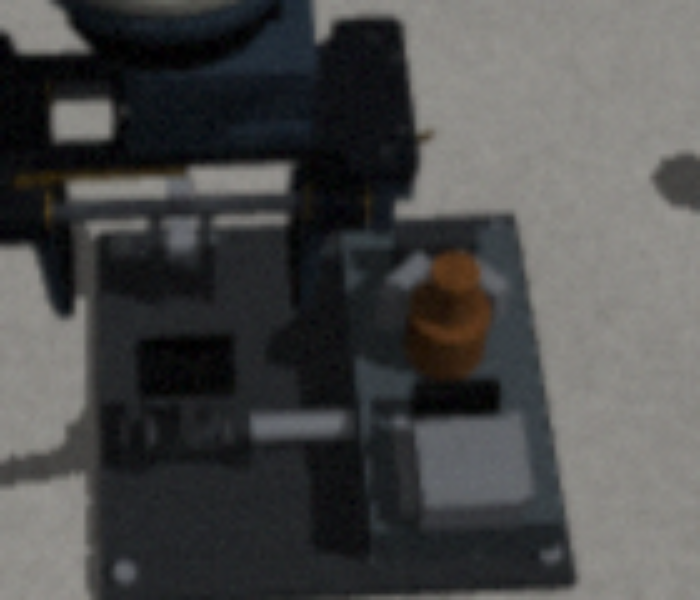

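{"name": "jog_arm", "arguments": {"rows": [0.02,0,0.5,0,0,0,1,0.02,0,1,0,0,0,1,0.02,0,1.5,0,0,0,1,0.02,0,2,0,0,0,1,0.02,0,2.24,0,0,0,1,0.02,0,2.24,0,0,0,1,0.02,0,2.24,0,0,0,1]}}

```text
clock: 17.1
eef_pos: [0.6462, -0.0613, 0.1722]
orientation: [0.999, 0.042, -0.0, -0.0]
wrist_force: [0.5, 0.1, 1.0]
finger_gap: 0.0912
```

```bash
python3 chk.py 12; python3 -c "
from h import *
w=clamp2w(.0885,-.06)
goal([w[0],w[1],.171],.085)"
```

```text
scene wood z>0.116 73 min [-0.0166  0.0682  0.1169] max [0.0092 0.0919 0.1252] mid [-0.0037  0.08    0.1211]
scene wood z>0.085 102 min [-0.0187  0.06    0.0851] max [0.0188 0.1009 0.0939] mid [0.     0.0804 0.0895]
scene strutstrip x [-0.0896 -0.0548] z [0.5334 0.6253]
scene barrel 213 [ 0.0942 -0.0596  0.1969]
top strutstrip x [-0.1794 -0.0545] z [0.6088 0.7631]
top barrel 62 [ 0.0774 -0.0594  0.1845]
t 17.2 pos [ 0.6471 -0.0614  0.1733] F [ 0.1 -0.6 -0.4] gap 0.0911 -> shift [-0.05 -0.01  0.06] turn [ 0.   -0.02  0.  ]
```

View pics/s12z.png

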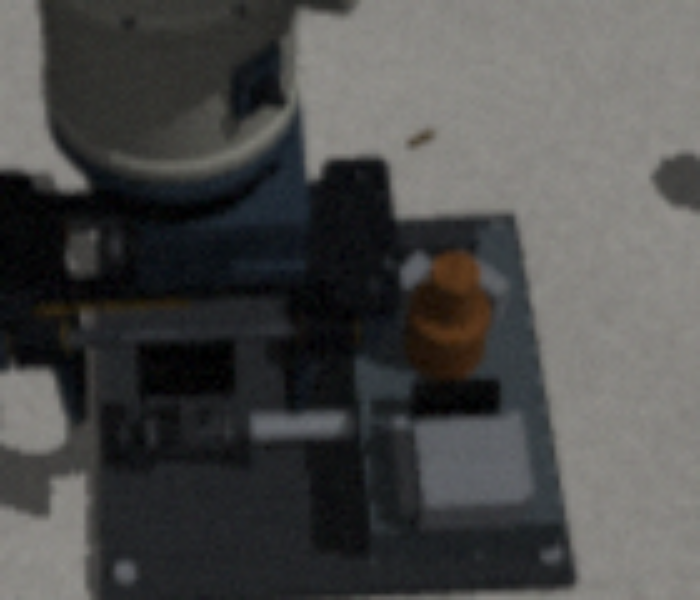

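{"name": "jog_arm", "arguments": {"rows": [-0.03,0,0.05,0,0,0,0.3,-0.03,0,0.05,0,0,0,-1,-0.03,0,0.05,0,0,0,-1,-0.03,0,0.05,0,0,0,-1,-0.03,0,0.05,0,0,0,-1,-0.03,0,0.05,0,0,0,-1,-0.03,0,0.05,0,0,0,-1,-0.03,0,0.05,0,0,0,-1], "newtons": 30}}

```text
clock: 17.87
eef_pos: [0.6454, -0.061, 0.1699]
orientation: [0.999, 0.043, -0.0, -0.0]
wrist_force: [-0.0, 0.9, 0.2]
finger_gap: 0.0441
```

```bash
python3 -c "
from h import *
w=clamp2w(.0885,-.06)
goal([w[0],w[1],.171],.085)
for q in np.arange(.1,1.04,.1):
  t=.35-q; print(round(q,2),((np.sin(t)-np.sin(.35))*170/40).round(2),(-(np.cos(t)-np.cos(.35))*170/40).round(2))"
```

```text
t 17.87 pos [ 0.6454 -0.061   0.1699] F [-0.   0.9  0.2] gap 0.0441 -> shift [-0.    0.01 -0.03] turn [-0.  0.  0.]
0.1 -0.41 -0.13
0.2 -0.82 -0.21
0.3 -1.24 -0.25
0.4 -1.67 -0.25
0.5 -2.09 -0.21
0.6 -2.51 -0.13
0.7 -2.91 -0.0
0.8 -3.31 0.17
0.9 -3.68 0.37
1.0 -4.03 0.61
```

{"name": "jog_arm", "arguments": {"rows": [-0.2,0,-0.07,0,0,0,-1,-0.41,0,-0.13,0,0,0,-1,-0.62,0,-0.18,0,0,0,-1,-0.82,0,-0.21,0,0,0,-1,-1.03,0,-0.23,0,0,0,-1,-1.24,0,-0.25,0,0,0,-1,-1.45,0,-0.25,0,0,0,-1,-1.67,0,-0.25,0,0,0,-1,-1.88,0,-0.23,0,0,0,-1,-2.09,0,-0.21,0,0,0,-1]}}

```text
clock: 18.7
eef_pos: [0.5634, -0.0683, 0.1792]
orientation: [0.999, 0.043, 0.002, 0.0]
wrist_force: [6.0, 2.8, 1.9]
finger_gap: 0.044
```

```bash
python3 chk.py 13; python3 -c "
from h import *
w=clamp2w(.0885,-.06)
goal([w[0],w[1],.171],.085)"
```

```text
scene wood z>0.116 75 min [-0.0161  0.0685  0.1164] max [0.0094 0.0918 0.1254] mid [-0.0033  0.0801  0.1209]
scene wood z>0.085 103 min [-0.0198  0.0601  0.0853] max [0.0175 0.101  0.0937] mid [-0.0011  0.0805  0.0895]
scene strutstrip x [-0.1671  0.0297] z [0.0592 0.5903]
scene barrel 256 [ 0.019  -0.0602  0.1977]
top strutstrip x [-0.1778  0.0257] z [0.0777 0.6521]
t 18.8 pos [ 0.5624 -0.0684  0.1791] F [3.4 3.4 5.3] gap 0.0434 -> shift [ 2.08 -0.    0.21] turn [ 0.   -0.02  0.  ]
```

View pics/s13z.png

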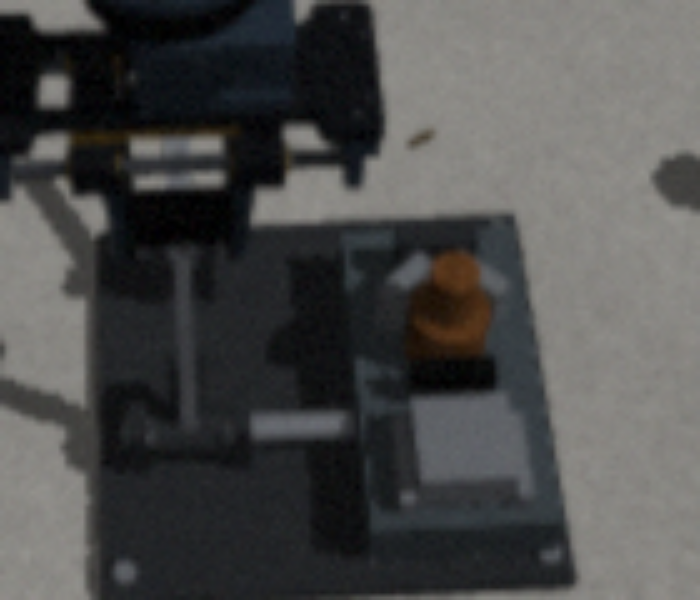

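{"name": "jog_arm", "arguments": {"rows": [-0.21,0,0.03,0,0,0,-1,-0.42,0,0.08,0,0,0,-1,-0.62,0,0.14,0,0,0,-1,-0.82,0,0.21,0,0,0,-1,-1.02,0,0.29,0,0,0,-1,-1.22,0,0.38,0,0,0,-1,-1.41,0,0.48,0,0,0,-1,-1.59,0,0.58,0,0,0,-1,-1.77,0,0.7,0,0,0,-1,-1.92,0,0.81,0,0,0,-1]}}

```text
clock: 19.63
eef_pos: [0.4858, -0.0752, 0.1468]
orientation: [0.999, 0.043, 0.001, 0.0]
wrist_force: [-4.3, 0.2, 20.9]
finger_gap: 0.0434
```

{"name": "jog_arm", "arguments": {"rows": [0,0,0,0,0,0,-1,0,0,0,0,0,0,-1,0,0,0,0,0,0,-1,0,0,0,0,0,0,-1]}}

```text
clock: 19.97
eef_pos: [0.4855, -0.0752, 0.1465]
orientation: [0.999, 0.043, 0.0, 0.0]
wrist_force: [-5.9, -1.0, 16.7]
finger_gap: 0.0441
```

```bash
python3 chk.py 14; python3 -c "
from h import *
w=clamp2w(.030-.17*np.sin(.65),-.06)
goal([w[0],w[1],.165-.0188],.085)"
```

```text
scene wood z>0.116 72 min [-0.0238  0.0686  0.1161] max [0.0015 0.0926 0.126 ] mid [-0.0111  0.0806  0.1211]
scene wood z>0.085 100 min [-0.0262  0.0587  0.0854] max [0.0109 0.1015 0.0938] mid [-0.0076  0.0801  0.0896]
scene strutstrip x [-0.0956  0.0114] z [0.058 0.549]
scene barrel 318 [-0.0587 -0.0599  0.1782]
top wood z>0.116 89 min [-0.0229  0.0675  0.1165] max [0.0017 0.0922 0.127 ] mid [-0.0106  0.0798  0.1218]
top wood z>0.085 78 min [-0.031   0.0651  0.0856] max [0.0108 0.1001 0.0931] mid [-0.0101  0.0826  0.0893]
top strutstrip x [-0.129  -0.0224] z [0.5027 0.5506]
t 20.07 pos [ 0.4855 -0.0752  0.1466] F [-5.2 -1.3 17.1] gap 0.044 -> shift [-0.03 -0.01  0.01] turn [ 0.01 -0.    0.  ]
```

View pics/s14z.png

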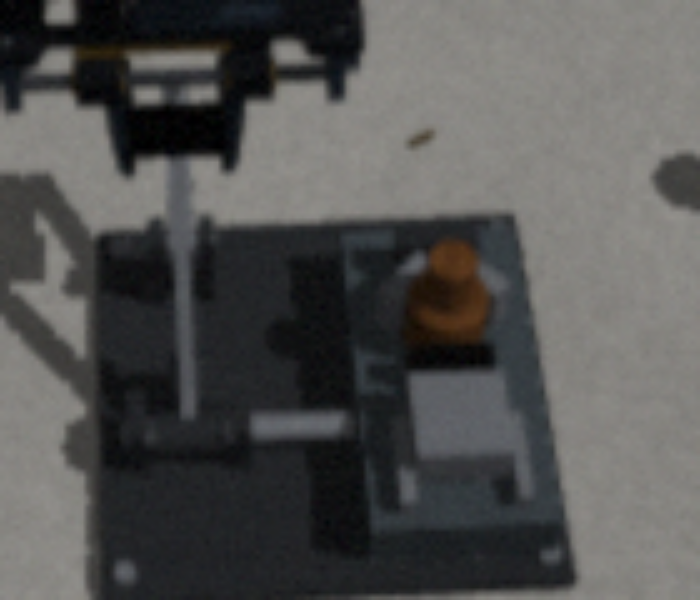

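{"name": "jog_arm", "arguments": {"rows": [-0.02,0,-0.01,0,0,0,-1,-0.02,0,-0.01,0,0,0,-1,-0.02,0,-0.01,0,0,0,-1,-0.02,0,-0.01,0,0,0,-1,-0.02,0,-0.01,0,0,0,-1,-0.02,0,-0.01,0,0,0,-1]}}

```text
clock: 20.57
eef_pos: [0.4852, -0.0752, 0.1464]
orientation: [0.999, 0.043, 0.0, 0.0]
wrist_force: [3.4, -1.7, 5.6]
finger_gap: 0.0439
```

```bash
python3 chk.py 15; python3 -c "
from h import *
w=clamp2w(.030-.17*np.sin(.65),-.06)
goal([w[0],w[1],.165-.0188],.085)
e=np.array(bot.state()['eef_pos']);x=(e[0]-.552)*np.cos(.085)+(e[1]+.009)*np.sin(.085); print('lever',.35+np.arctan2(.03-x,e[2]+.0188-.03))
d=np.load('s15.npz')['d']; q=cloud('scene',d)[d>0]; q[:,0]-=.0018; a=.085; c=q[:,:2]-[.552,-.009]; x=c@[np.cos(a),np.sin(a)]; y=c@[-np.sin(a),np.cos(a)]
m=(abs(y+.06)<.007)&(x<-.06)&(x>-.2)&(q[:,2]>.06)&(q[:,2]<.13); k=np.polyfit(x[m],q[m,2],1); print('strut',m.sum(),x[m].min(),q[m,2].max(),'angle',np.pi+np.arctan(k[0]))
"
```

```text
scene wood z>0.116 69 min [-0.0246  0.0688  0.1164] max [0.0017 0.0906 0.1241] mid [-0.0115  0.0797  0.1202]
scene wood z>0.085 97 min [-0.027   0.0585  0.0851] max [0.0117 0.1013 0.0934] mid [-0.0076  0.0799  0.0893]
scene strutstrip x [-0.0953  0.0106] z [0.0589 0.5487]
scene barrel 314 [-0.0589 -0.0601  0.1783]
top wood z>0.116 86 min [-0.0229  0.0678  0.12  ] max [0.0015 0.0924 0.1265] mid [-0.0107  0.0801  0.1233]
top wood z>0.085 80 min [-0.0309  0.0649  0.0852] max [0.0106 0.1001 0.0928] mid [-0.0102  0.0825  0.089 ]
top strutstrip x [-0.1267 -0.0225] z [0.5054 0.5505]
t 20.67 pos [ 0.4852 -0.0752  0.1464] F [ 3.2 -0.5  4.4] gap 0.0439 -> shift [-0.02 -0.01  0.01] turn [ 0.   -0.01  0.  ]
lever 0.9969714058507212
strut 49 -0.13719837039914679 0.12328660180123174 angle 2.423128456422311
```

View pics/t15z.png

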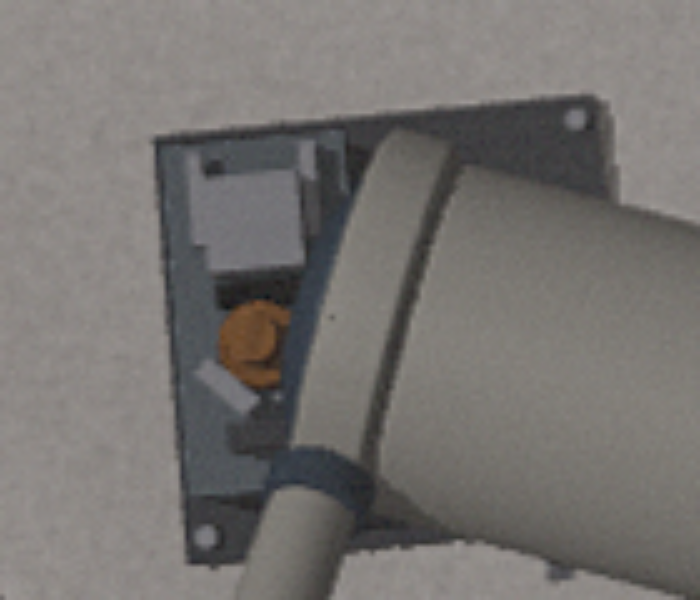

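```bash
python3 -c "
from station import bot
print(bot.finish_job())"
```

```text
the job is handed in; nothing more can be done
None
```

The job is done and handed in at about 20.7 s, with the gripper still holding the lever at its stop. No verdict is reported back.

**What I did**
- I took the plug by its neck and stood it on the deck about 7 mm to +x of the seat. It first met the deck at 18 N, so I raised it a little before letting go.
- I pinched the strut and swung it over towards the robot. It stayed open when released.
- I pinched the lever's barrel by its flat ends at 30 N grip and pulled it round to the stop.

**Last checks**
- **Lever:** about 0.997 rad, worked out from the tool position. The finger gap is 44 mm, which matches the barrel, and the wrist force is about 5 N.
- **Strut:** about 2.42 rad in the depth image, which is at its stop and open.
- **Plug:** upright in both camera views. It moved about 7.6 mm into the V-block under the jaw, to within about 1 mm of my estimate of the seat. The fingers are well away from it.

**What I could not confirm**
- The pad's force on the plug can't be measured. I judged it only from the lever angle and from the pad touching the plug.
- The two cameras disagreed by about 3.5 mm in x, so I averaged them.
- I did not re-measure the dowel, tin and spatula at the end. Every path kept clear of them.

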